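Take the rock out of a fixture base with its taper shim

TASK

One corner of the black fixture base rocks because the taper shim under it is slack. Press down on the base's four lugs with a fingertip until you find the one that gives, push that lug's shim in by its heel until it is tight, then press the same lug once more to make sure that it stands firm, and let go. Leave the three tight shims where they are, and do not pick up or shift anything that stands about.

Things in the scene. Friction and masses are not known exactly. Their poses are not given: they have to be found in the camera images.
- granite: dark granite block 400 x 480 x 50 mm, its top 50 mm above the table; fixed. Origin: centre of its underside; x away from the robot, y to its left, z up, yaw within 10 degrees of the robot's frame. The black fixture base lies over its centre, axes parallel to it, held by one spring-washered screw in the middle, about which the base can tip a little.
- base: black steel fixture base: plate 210 x 150 x 12 mm with four lugs standing out sideways, two on the left, two on the right; plate and lug tops 32 mm above the granite. V-blocks with a strapped shaft stand along its middle (within 35 mm of the centre line, up to 75 mm above the granite). Origin: centre of the plate, half-way through it, 76 mm above the table; x away from the robot, z up. Level at first.
- lug_near_left (a point): pressing point on top of the base's near (-x) left (+y) lug, right over its foot and shim; moves with the base. It is 31 mm from the lug's near end, 17 mm from its far end, 20 mm from its outer side; the lug is 12 mm thick, its underside 20 mm above the granite. A carried lug does not give; the loose one sinks 4 mm, springy, with about 5 N, then is solid, and rises again when let go.
- lug_near_right (a point): pressing point on top of the base's near (-x) right (-y) lug, right over its foot and shim; moves with the base. It is 31 mm from the lug's near end, 17 mm from its far end, 20 mm from its outer side; the lug is 12 mm thick, its underside 20 mm above the granite.
- lug_far_left (a point): pressing point on top of the base's far (+x) left (+y) lug, right over its foot and shim; moves with the base. It is 31 mm from the lug's near end, 17 mm from its far end, 20 mm from its outer side; the lug is 12 mm thick, its underside 20 mm above the granite.
- lug_far_right (a point): pressing point on top of the base's far (+x) right (-y) lug, right over its foot and shim; moves with the base. It is 31 mm from the lug's near end, 17 mm from its far end, 20 mm from its outer side; the lug is 12 mm thick, its underside 20 mm above the granite.
- shim_a: Steel taper shim, one of four alike, one under each lug. Origin: foot of its heel's rear face, mid-width, on the granite, 60 mm behind (-x) the pressing point of the lug it serves; axes as the base's. Which lug it is under varies. Wedge of 1 in 4, thin end ahead; at its back the heel, a block 27 mm long (x), 28 wide (y), 18.5 high, which sticks out from the lug's near end and fits under it.
- shim_b: Steel taper shim, one of four alike, one under each lug. Origin: foot of its heel's rear face, mid-width, on the granite, 60 mm behind (-x) the pressing point of the lug it serves; axes as the base's. Which lug it is under varies. It slides only along the base's x, on the granite, with about 6 N, and stays where it is left.
- shim_c: Steel taper shim, one of four alike, one under each lug. Origin: foot of its heel's rear face, mid-width, on the granite, 60 mm behind (-x) the pressing point of the lug it serves; axes as the base's. Which lug it is under varies. The slack one goes in (+x) about 16 mm, then bears on its lug's foot and stops hard (20 N does no harm). A tight one holds when pushed, or is forced in and tips the base, which is wrong.
- shim_d: Steel taper shim, one of four alike, one under each lug. Origin: foot of its heel's rear face, mid-width, on the granite, 60 mm behind (-x) the pressing point of the lug it serves; axes as the base's. Which lug it is under varies. Behind every heel at least 50 mm are free for a finger.
- ring_gauge: steel setting ring, 52 mm across, 24 mm high, loose on the granite; to be left alone. Origin: centre of its underside.
- plug: steel plug gauge, an upright cylinder 28 mm across and 55 mm high, loose on the granite; to be left alone. Origin: centre of its underside.
- bottle: small white bottle, 42 mm across, 100 mm high, standing loose on the granite behind the base; to be left alone. Origin: centre of its underside.

How it is judged (in metres and radians):
On the way, in this order (a step that is already met when the one before it is completed fails the run):
1. the loose lug has been pressed down: the base has tipped (angle between base's own z axis and vertical above 0.018 rad), for 0.04 s.
2. the slack shim has been pushed in until it bears on the base, which stands level (((distance of shim_a from where it was at the start of the episode above 0.0135 m and contact force between shim_a and base above 1 N) or (distance of shim_b from where it was at the start of the episode above 0.0135 m and contact force between shim_b and base above 1 N) or (distance of shim_c from where it was at the start of the episode above 0.0135 m and contact force between shim_c and base above 1 N) or (distance of shim_d from where it was at the start of the episode above 0.0135 m and contact force between shim_d and base above 1 N)) and angle between base's own z axis and vertical below 0.009 rad), for 0.1 s.
3. the lug above that shim has been pressed again and stands firm (contact force between the fingers and base above 3 N and angle between base's own z axis and vertical below 0.009 rad and ((distance of shim_a from where it was at the start of the episode above 0.0135 m and horizontal distance between the grasp point and shim_a below 0.08 m) or (distance of shim_b from where it was at the start of the episode above 0.0135 m and horizontal distance between the grasp point and shim_b below 0.08 m) or (distance of shim_c from where it was at the start of the episode above 0.0135 m and horizontal distance between the grasp point and shim_c below 0.08 m) or (distance of shim_d from where it was at the start of the episode above 0.0135 m and horizontal distance between the grasp point and shim_d below 0.08 m))), for 0.06 s.
At the end, for the whole second after the job is handed in: the slack shim has been pushed in at least 13.5 mm and bears on the base with more than 1 N, the base stands level within 0.009 rad, the three other shims are within 7 mm and the ring, plug and bottle within 15 mm of where they were (all of step 2 and (distance of shim_a from where it was at the start of the episode below 0.007 m or (distance of shim_a from where it was at the start of the episode above 0.0135 m and contact force between shim_a and base above 1 N)) and (distance of shim_b from where it was at the start of the episode below 0.007 m or (distance of shim_b from where it was at the start of the episode above 0.0135 m and contact force between shim_b and base above 1 N)) and (distance of shim_c from where it was at the start of the episode below 0.007 m or (distance of shim_c from where it was at the start of the episode above 0.0135 m and contact force between shim_c and base above 1 N)) and (distance of shim_d from where it was at the start of the episode below 0.007 m or (distance of shim_d from where it was at the start of the episode above 0.0135 m and contact force between shim_d and base above 1 N)) and distance of each of ring_gauge, plug, bottle from where it was at the start of the episode below 0.015 m); the robot touches nothing.
It fails at once if a second shim is shifted by more than 10 mm besides the slack one (distance of each of shim_b, shim_a from where it was at the start of the episode above 0.01 m or distance of each of shim_c, shim_a from where it was at the start of the episode above 0.01 m or distance of each of shim_c, shim_b from where it was at the start of the episode above 0.01 m or distance of each of shim_d, shim_a from where it was at the start of the episode above 0.01 m or distance of each of shim_d, shim_b from where it was at the start of the episode above 0.01 m or distance of each of shim_d, shim_c from where it was at the start of the episode above 0.01 m).
It fails at once if the ring, the plug or the bottle is lifted or shifted by more than 20 mm, or tipped (distance of any of ring_gauge, plug, bottle from where it was at the start of the episode above 0.02 m or angle between any of ring_gauge, plug, bottle's own z axis and vertical above 0.3 rad).
It also fails if it takes over 67 s, if anything falls off the work surface, if the arm or the gripper's body presses on something with over 40 N, if the wrist force passes 120 N, or if a joint passes its speed limit or range.

ROBOT

A 6-joint arm with a two-finger parallel gripper is mounted at the origin on the work surface. World frame = base frame: x ahead of the robot, y to its left, z up, the work surface at z = 0. Lengths are in mm, angles in degrees, forces in N, time in s.
With the tool pointing down it reaches from about 350 to 850 mm from the base axis. Payload 8.1 kg.
Tool frame: the origin (TCP) lies at the very end of the fingers, on their centre line; the grasp point (between the pads) lies 19 mm behind it (r.grip_depth is the distance from the TCP to the grasp point, in mm); y points along the fingers, z is the direction in which the jaws open and shut, and the axes are right-handed (so a half turn about y gives the same grasp; the last joint's range is limited). The gripper opens to 85 mm and grips with 20 to 120 N. Pads are 22 mm wide; open, the fingers measure 114 mm over their backs; the gripper's body (76 mm by 85 mm) begins 54 mm behind the grasp point. The pads swing forward as they close: fully open they stand 13 mm farther back than shut.
Start: joints at [-77.028, 7.471, 85.268, -0, 87.261, -4.893], TCP at [184.084, -571.068, 196.392] pointing down, gripper open.
Joint ranges: [-169.43, 169.43], [-51.17, 129.36], [1.28, 143.12], [-76.62, 256.62], [0, 156.53], [-152.29, 152.29]. Speed limits (degrees/s): [136.94, 136.94, 159.86, 180, 180, 180].

INTERFACE

Orientations are given as [roll, pitch, yaw] about the fixed x, y, z axes, in that order (R = Rz(yaw) Ry(pitch) Rx(roll)).
In Python, from bench import readout, eyes, r gives the robot as it stands. The module is installed in compiled form; this text tells all that it offers.
- The arm moves only by the tool move_arm, never from a script. Its argument "motion" is text: rows parted by semicolons, each of 6 numbers parted by spaces: the shift along the world's x, y, z in cm, then the turn, a rotation vector about the world's x, y, z in degrees. A call has 1 to 10 rows; each row is the pose to reach, as a shift and turn from the pose commanded when the call began; what a row does not reach only later rows make up. A row lasts 1/12 s, in which the tool goes at most 41.7 mm and 7.16 degrees, less where a joint would pass 70% of its speed; a pose out of reach is approached as far as the arm can. A call with a gripper value outside its range is refused whole. "fingers" is the finger opening in cm, from 0 to 8.54, set as the call begins (left out, the last holds). The fingers move at their own pace and stop on an object; "squeeze" is the grip in N (left out, the last holds). Time passes only in rows, so rows that repeat a pose let the fingers close. It gives the time, the measured TCP pose, the force and the opening at its end, in the units of the state.
- readout.sense(): the state, without advancing time (a new reading comes with each control period).
- eyes.snapshot(name): name is "scene" or "top"; returns a dict with "image" (480x640x3 uint8, blue, green, red), "fx", "fy", "cx", "cy" (pixels), "world_to_cam" (4x4, takes a point from world to camera coordinates). Camera axes: x right, y down, z forward; pixel columns grow to the right and rows downward; lengths in mm; the calibration is good to about 2 mm. A picture is of the moment at which its call begins. There is no depth.
- r.hand_in(): hands the job in, once; it reports no verdict.
The state is a dict: "time": time; "joint_pos": joint angles; "qd": joint speeds; "joint_efforts": joint torques, N m; "tool_pos": TCP position; "tcp_rot": TCP orientation; "ft_force": force on the tool from outside, world axes, zero at the start; "wrist_torque": the same for the moment, N m; "finger_gap": finger opening in mm.
Only numpy, scipy, OpenCV 4.12 (cv2) and the standard library are available. Lean on these libraries where they do the work, as an engineer would, in place of code of your own. Each camera call takes 0.05 s, during which the arm holds its last target. There are 200 camera calls.

## Working session

There is one attempt and no reset: what is moved stays moved. The work goes in short steps, Python scripts to look and compute and a tool call to move; the robot and the scene stay as the last step left them, time stands still between calls to the robot, and variables do not carry over. Pictures are saved under pics/ and viewed, about 8 in all and at most 12, crops included, and the job is handed in when it is done.

Besides the shell and the picture viewer there is one more tool, called after "Call:" by a JSON object that holds its "name" and its "arguments", one argument or row to a line. move_arm: Moves the arm, as the interface text tells. Its arguments: {"type":"object","properties":{"motion":{"type":"string"},"fingers":{"type":"number"},"squeeze":{"type":"number"}},"required":["motion"]}

```bash
mkdir -p pics; cat > h.py <<'E'
import numpy as np, cv2
from bench import readout, eyes, r
def save(n,f):
    s=eyes.snapshot(n); cv2.imwrite(f,s["image"]); np.savez(f[:-4],**{k:v for k,v in s.items()}); return s
def back(s,u,v,z):
    M=np.array(s["world_to_cam"]);R,t=M[:3,:3],M[:3,3]
    c=-R.T@t; d=R.T@np.array([(u-s["cx"])/s["fx"],(v-s["cy"])/s["fy"],1])
    return c+d*(z-c[2])/d[2]
def proj(s,p):
    M=np.array(s["world_to_cam"]);q=M[:3,:3]@np.array(p)+M[:3,3]
    return q[0]/q[2]*s["fx"]+s["cx"],q[1]/q[2]*s["fy"]+s["cy"]
E
python3 - <<'E'
from h import *
for n in("top","scene"):
    s=save(n,f"pics/{n}1.png"); M=np.array(s["world_to_cam"]); print(n,-M[:3,:3].T@M[:3,3],s["fx"])
s=readout.sense(); print(s)
E
```

```text
top [466.20436588  15.5610614  789.23288347] 445.93546487350125
scene [ 986.28336585 -459.62154     623.83690051] 471.32967122057727
{'time': 0.1, 'joint_pos': array([-7.70260056e+01,  7.51296625e+00,  8.53226311e+01,  2.72001530e-03,
        8.72619800e+01, -4.89143351e+00]), 'qd': array([ 0.02696483, -0.08378772, -0.11952156, -0.12969109, -0.04909294,
        0.09776976]), 'joint_efforts': array([ 3.39797143e-04, -5.70953715e+01, -5.01943016e+01, -2.82698020e-04,
        8.17243854e-03,  1.12189247e-05]), 'tool_pos': array([ 184.00028858, -570.50859204,  195.43052071]), 'tcp_rot': array([-9.00969903e+01,  1.10270033e-02, -1.62134714e+02]), 'ft_force': array([ 0.01901686,  0.59247295, -0.67094766]), 'wrist_torque': array([-0.05148391,  0.01038927,  0.0512118 ]), 'finger_gap': 85.07099733344481}
```

View pics/top1.png

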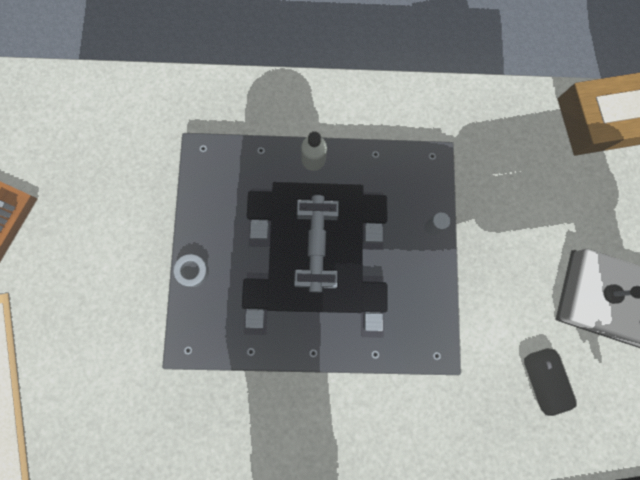

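View pics/scene1.png

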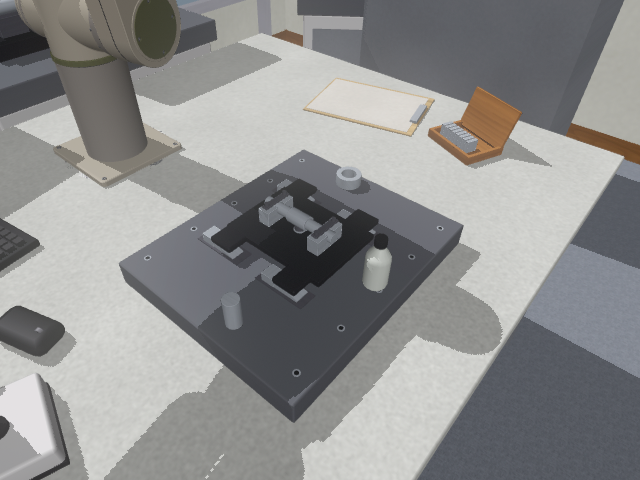

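The top view shows the granite from (183,133) to (460,374), with the lugs at rows about 207 (far) and 295 (near). The heels are at about (255,319), (374,322), (259,230) and (374,232). The ring is at (190,270), the plug at (441,220) and the bottle at (314,150). I'll zoom in to measure.

```bash
python3 - <<'E'
from h import *
im=cv2.imread("pics/top1.png")[175:340,230:400]
im=cv2.resize(im,None,fx=3.6,fy=3.6,interpolation=cv2.INTER_CUBIC)
im=cv2.convertScaleAbs(255*(im/255.)**.5)
cv2.imwrite("pics/crop.png",im)
s=np.load("pics/top1.npz")
for n,p,z in(("gr",[(183,133),(453,142),(460,374),(164,367)],50),):
    for q in p: print(n,back(s,*q,z).round(1))
E
```

```text
gr [781.4 236.6  50. ]
gr [ 780.6 -238.7   50. ]
gr [ 384.6 -236.2   50. ]
gr [387.5 236.7  50. ]
```

View pics/crop.png

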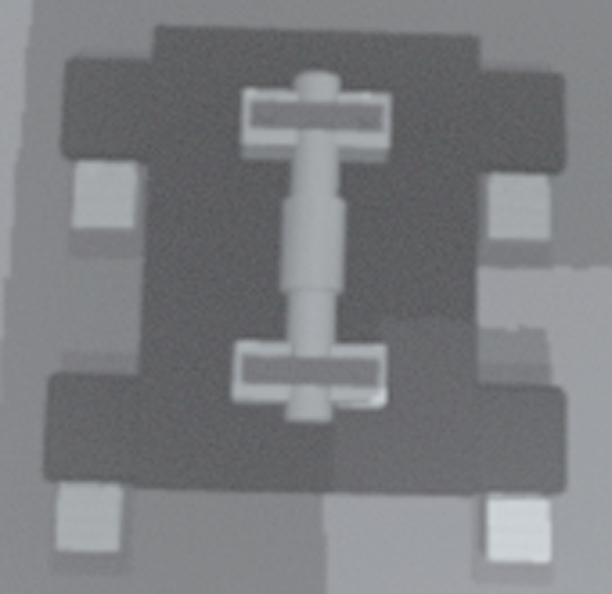

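The crop shows all four lugs and heels clearly. Lug outer edges are at crop columns 66/46 (left) and 565/566 (right). Heel rear edges are at rows 228, 240, 552 and 562.

```bash
python3 - <<'E'
from h import *
s=np.load("pics/top1.npz")
B=lambda u,v,z: back(s,230+(u+.5)/3.6-.5,175+(v+.5)/3.6-.5,z)
L={"FL":[(66,58),(64,158)],"NL":[(48,374),(45,481)],"NR":[(566,386),(566,492)],"FR":[(565,70),(565,171)]}
H={"FL":(105,228),"NL":(90,552),"NR":(518,562),"FR":(518,240)}
P={}
for k,(a,b) in L.items():
    A,Bb=B(*a,82),B(*b,82); P[k]=(A,Bb); print(k,A.round(1),Bb.round(1),"heel rear top",B(*H[k],68.5).round(1))
c=np.mean([p for v in P.values() for p in v],0)
print(c)
print("yaw", [np.degrees(np.arctan2((P[a][i]-P[b][i])[1],(P[a][i]-P[b][i])[0])) for a,b in(("FL","NL"),("FR","NR")) for i in(0,1)],
 [np.degrees(np.arctan2(-(P[a][i]-P[b][i])[0],(P[a][i]-P[b][i])[1])) for a,b in(("FL","FR"),("NL","NR")) for i in(0,1)])
for n,u,v,z in(("ring",190,270,74),("plug",441,219,105),("bottle",315,138,150)): print(n,back(s,u,v,z).round(0))
E
```

```text
FL [671.1 114.2  82. ] [624.5 112.8  82. ] heel rear top [595.5  94.5  68.5]
NL [527.5 115.   82. ] [481.2 113.9  82. ] heel rear top [451.2  94.6  68.5]
NR [ 527.4 -113.1   82. ] [ 481.1 -112.8   82. ] heel rear top [450.5 -93.7  68.5]
FR [ 672.1 -113.8   82. ] [ 624.7 -113.4   82. ] heel rear top [594.8 -94.   68.5]
[5.76199743e+02 3.61758621e-01 8.20000000e+01]
yaw [np.float64(-0.31353975744446255), np.float64(-0.44105062990922117), np.float64(-0.254011804221108), np.float64(-0.25468506013368253)] [np.float64(0.2514366639123474), np.float64(0.03668384221887559), np.float64(-0.015259990808908806), np.float64(-0.0016324188932627596)]
ring [540. 201.  74.]
plug [ 627. -196.  105.]
bottle [737.   7. 150.]
```

The base yaw is about 0. The pressing points are NL (512,94), NR (512,-94), FL (655,94) and FR (655,-94). The heel rear faces are at x≈452 and 595. I'll approach with the fingers shut and the jaw axis along y.

Call:
{"name": "move_arm", "arguments": {
  "motion": "1 1.5 0 0 0 -2; 3 4 0 0 0 -5; 5 7.5 0 0 0 -8; 7.5 11 0 0 0 -11; 10 14.5 0 0 0 -14; 12.5 18 0 0 0 -16; 15 21.5 0 0 0 -17.9; 17.5 25 0 0 0 -17.9; 19.3 28 0 0 0 -17.9; 20.8 30.2 0 0 0 -17.9",
  "fingers": 0,
  "squeeze": 40
}}

```text
time: 0.93
tool_pos: [393.3, -265.7, 196.1]
tcp_rot: [-90.1, 0.0, -180.0]
ft_force: [0.5, 0.1, -0.0]
finger_gap: -0.3
```

Call:
{"name": "move_arm", "arguments": {
  "motion": "1.5 2 0 0 0 0; 4 6 -1 0 0 0; 6.5 9.5 -2 0 0 0; 9 13 -4 0 0 0; 11 16 -6 0 0 0; 12 17.5 -7.5 0 0 0; 12 17.5 -9 0 0 0; 12 17.5 -9.6 0 0 0; 12 17.5 -9.6 0 0 0; 12 17.5 -9.6 0 0 0"
}}

```text
time: 1.77
tool_pos: [511.7, -94.7, 100.5]
tcp_rot: [-90.0, -0.0, 179.9]
ft_force: [0.1, 0.2, 0.4]
finger_gap: 0.2
```

Call:
{"name": "move_arm", "arguments": {
  "motion": "0 0 -0.8; 0 0 -1.4; 0 0 -1.6; 0 0 -1.7; 0 0 -1.8; 0 0 -1.9; 0 0 -1.9"
}}

```text
$.motion[0]: bad value
```

Call:
{"name": "move_arm", "arguments": {
  "motion": "0 0 -0.8 0 0 0; 0 0 -1.4 0 0 0; 0 0 -1.6 0 0 0; 0 0 -1.7 0 0 0; 0 0 -1.8 0 0 0; 0 0 -1.9 0 0 0; 0 0 -1.9 0 0 0"
}}

```text
time: 2.35
tool_pos: [512.1, -94.1, 81.4]
tcp_rot: [-90.0, 0.0, 180.0]
ft_force: [0.2, -0.0, 0.7]
finger_gap: -0.1
```

Call:
{"name": "move_arm", "arguments": {
  "motion": "0 0 -0.05 0 0 0; 0 0 -0.1 0 0 0; 0 0 -0.1 0 0 0"
}}

```text
time: 2.6
tool_pos: [512.1, -94.0, 80.4]
tcp_rot: [-90.0, 0.0, 180.0]
ft_force: [-0.7, 0.1, -0.7]
finger_gap: 0.1
```

Call:
{"name": "move_arm", "arguments": {
  "motion": "0 0 -0.05 0 0 0; 0 0 -0.1 0 0 0; 0 0 -0.1 0 0 0"
}}

```text
time: 2.85
tool_pos: [512.0, -94.0, 79.3]
tcp_rot: [-90.0, -0.0, 180.0]
ft_force: [-0.4, 0.5, 0.8]
finger_gap: -0.4
```

Call:
{"name": "move_arm", "arguments": {
  "motion": "0 0 -0.05 0 0 0; 0 0 -0.1 0 0 0; 0 0 -0.1 0 0 0"
}}

```text
time: 3.1
tool_pos: [512.0, -94.0, 78.3]
tcp_rot: [-90.0, -0.0, 180.0]
ft_force: [-0.2, 0.5, 0.3]
finger_gap: -0.1
```

Call:
{"name": "move_arm", "arguments": {
  "motion": "0 0 -0.05 0 0 0; 0 0 -0.1 0 0 0; 0 0 -0.1 0 0 0"
}}

```text
time: 3.35
tool_pos: [512.0, -94.0, 77.3]
tcp_rot: [-90.0, -0.0, 180.0]
ft_force: [-0.6, 0.4, -0.3]
finger_gap: 0.2
```

Call:
{"name": "move_arm", "arguments": {
  "motion": "0 0 -0.05 0 0 0; 0 0 -0.1 0 0 0; 0 0 -0.1 0 0 0"
}}

```text
time: 3.6
tool_pos: [512.0, -94.1, 76.3]
tcp_rot: [-90.0, -0.0, 180.0]
ft_force: [-0.2, -0.1, -0.1]
finger_gap: 0.2
```

```bash
python3 - <<'E'
from h import *
s=save("scene","pics/scene2.png"); im=s["image"]
u,v=map(int,proj(s,(512,-94,80)));print(u,v)
c=cv2.resize(im[v-70:v+60,u-90:u+90],None,fx=4,fy=4,interpolation=cv2.INTER_CUBIC)
cv2.imwrite("pics/c2.png",cv2.convertScaleAbs(255*(c/255.)**.6))
print(readout.sense()["ft_force"],readout.sense()["tool_pos"])
E
```

```text
231 239
[-0.00146903  0.59041708 -0.17113076] [512.02404755 -94.04959959  76.30275872]
```

View pics/c2.png

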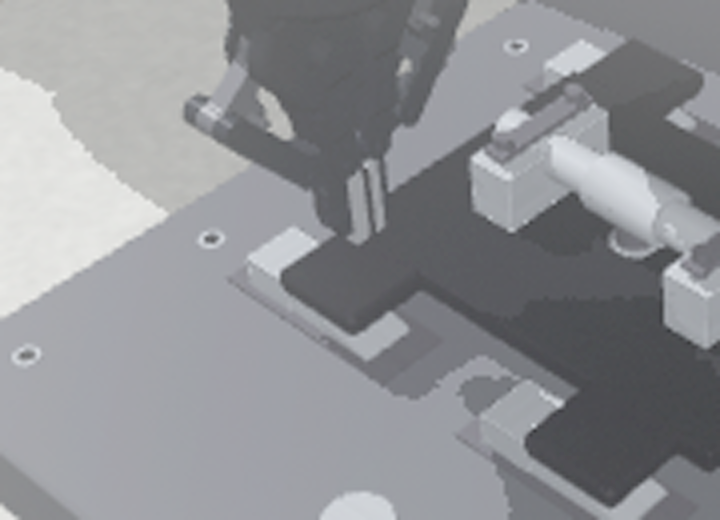

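```bash
python3 - <<'E'
from h import *
s=np.load("pics/scene2.npz")
for p in [(512,-94,76),(512,-94,82),(512,-94,90),(512,-94,100),(501,-94,82),(490,-94,82),(523,-94,76),(523,-108,76),(523,-108,82),(481,-113,82),(529,-113,82)]:
    u,v=proj(s,p); print(p,round((u-141)*4),round((v-169)*4))
t=save("top","pics/top2.png")
c=t["image"][220:345,300:460]; cv2.imwrite("pics/c3.png",cv2.convertScaleAbs(255*(cv2.resize(c,None,fx=4,fy=4,interpolation=cv2.INTER_CUBIC)/255.)**.5))
E
```

```text
(512, -94, 76) 365 287
(512, -94, 82) 363 277
(512, -94, 90) 361 263
(512, -94, 100) 359 245
(501, -94, 82) 345 266
(490, -94, 82) 328 254
(523, -94, 76) 382 299
(523, -108, 76) 358 317
(523, -108, 82) 356 306
(481, -113, 82) 280 267
(529, -113, 82) 357 319
```

View pics/c3.png

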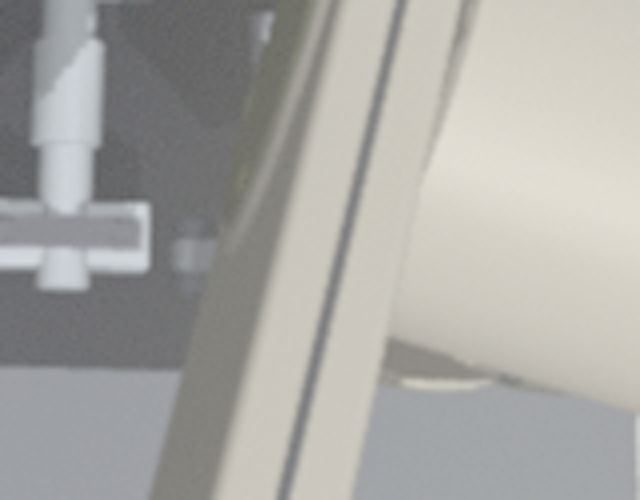

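The scene crop puts the fingertip at about (360,240), roughly 20 mm above where I expected it, and the force is still zero. So the tip isn't touching yet, and the top view is blocked by the arm. I'll check the picture against the stated TCP before pressing deeper.

```bash
python3 - <<'E'
from h import *
im=cv2.imread("pics/scene2.png")
c=im[200:262,190:270].astype(float)
c=np.clip(c*3,0,255).astype(np.uint8)
cv2.imwrite("pics/c4.png",cv2.resize(c,None,fx=9,fy=9,interpolation=cv2.INTER_NEAREST))
E
```

```text
(no output)
```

View pics/c4.png

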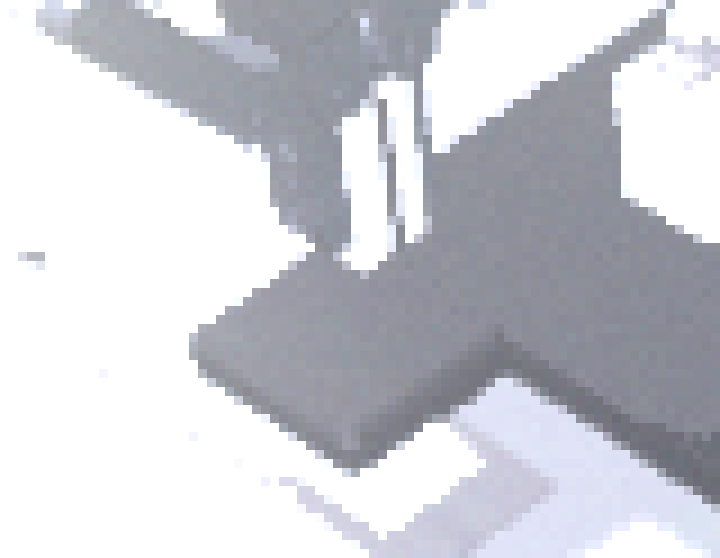

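The fingertip really does show at about pixel (231,230), some 25 mm above the lug (column agrees, row doesn't). I'll keep going down in small force-checked steps.

Call:
{"name": "move_arm", "arguments": {
  "motion": "0 0 -0.05 0 0 0; 0 0 -0.1 0 0 0; 0 0 -0.15 0 0 0; 0 0 -0.2 0 0 0; 0 0 -0.2 0 0 0"
}}

```text
time: 4.12
tool_pos: [512.0, -94.0, 74.2]
tcp_rot: [-90.0, -0.0, 180.0]
ft_force: [0.7, -0.4, 0.0]
finger_gap: 0.2
```

Call:
{"name": "move_arm", "arguments": {
  "motion": "0 0 -0.05 0 0 0; 0 0 -0.1 0 0 0; 0 0 -0.15 0 0 0; 0 0 -0.2 0 0 0; 0 0 -0.2 0 0 0"
}}

```text
time: 4.53
tool_pos: [512.0, -94.0, 72.2]
tcp_rot: [-90.0, -0.0, 180.0]
ft_force: [-0.1, 0.8, 0.2]
finger_gap: 0.1
```

```bash
python3 - <<'E'
from h import *
s=save("scene","pics/scene3.png")
a=cv2.imread("pics/scene2.png");d=cv2.absdiff(a,s["image"]).max(2)
print(np.argwhere(d>25).min(0),np.argwhere(d>25).max(0))
z=np.load("pics/scene2.npz")
st=readout.sense();print(st["joint_pos"],r.grip_depth,st["tool_pos"])
c=np.clip(s["image"][200:262,190:270]*3.,0,255).astype(np.uint8)
g=c.max(2); print("\n".join("".join("#" if x>=230 else "+" if x>150 else "." for x in row) for row in g[8:50,20:60]))
E
```

```text
[  0 131] [426 500]
[-1.60534158e+01  7.07272021e-01  1.05673000e+02  3.12367913e-04
  7.36291482e+01  7.39813474e+01] 18.700000000000003 [512.01377116 -94.05454143  72.30720213]
++++++++++++++++++++++++++++############
+++++++++++++++++++++++++.++############
+++++++++++++++++++++++++++############+
++++++++++++++++++++++####+##########+++
++++++++++++++++++++++####+#########++++
+++++++++++++++++++++#+###++######++++++
#+++++++++++++++++++##+###++#####+++++++
###++++++++++++++++###+###++###+++++++++
#####+++++++++++++####++##++##++++++++++
######++++++++++++####+.###+++++++++++++
#########+++++++++#####.###+++++++++++++
##########++++++++#####.###+++++++++++++
##########++++++++#####.###+++++++++++++
##########+++++++++####+###+++++++++++++
##########+++++++++####+###+++++++++++++
##########+++++++++####+###+++++++++++++
##########+++++++++####++##+++++++++++++
###########++++++++#####.###++++++++++++
############+++++++#####.###++++++++++++
#############++++++#####.##+++++++++++++
##############++++++####.#++++++++++++.+
############+++++++#####++++++++++++++++
###########+++++++#####+++++++++++++++++
##########+++++++++###++++++++++++++++.+
########++++++++++++++++++++++++++++++++
#######++++++++++++++++++++++++.++++.+++
#####+++++++++++++++++++++++++++.+++++++
####++++++++++++++++++++++++++++++++++.+
##++++++++++++++++++++++++++++++++..++.+
#++++++++++++++++++++++++++++++++....+.+
#+++++++++++++++++++++++++++++++......++
#++++++++++++++++++++++++++++++.........
##+++++++++++++++++++++++++++...........
##++++++++++++++++++++++++++........+...
###++++++++++++++++++++++++.......+##++.
#####++++++++++++++++++++........+#####+
######++.+++++++++++++++........+#######
########+++++++++++++++.......+#########
##########+..+++++++++......+++#########
###########+..+++++++......####+########
#############+..++++.....+######++######
##############+...++....+########++#####
```

Call:
{"name": "move_arm", "arguments": {
  "motion": "0 0 -0.05 0 0 0; 0 0 -0.1 0 0 0; 0 0 -0.15 0 0 0; 0 0 -0.2 0 0 0; 0 0 -0.2 0 0 0"
}}

```text
time: 5.0
tool_pos: [512.0, -94.0, 70.2]
tcp_rot: [-90.0, -0.0, 180.0]
ft_force: [0.1, -0.7, 0.5]
finger_gap: -0.3
```

Call:
{"name": "move_arm", "arguments": {
  "motion": "0 0 -0.05 0 0 0; 0 0 -0.1 0 0 0; 0 0 -0.15 0 0 0; 0 0 -0.2 0 0 0; 0 0 -0.2 0 0 0"
}}

```text
time: 5.42
tool_pos: [512.0, -94.1, 68.2]
tcp_rot: [-90.0, -0.0, 180.0]
ft_force: [-0.0, 0.5, 0.1]
finger_gap: 0.1
```

Call:
{"name": "move_arm", "arguments": {
  "motion": "0 0 -0.05 0 0 0; 0 0 -0.1 0 0 0; 0 0 -0.15 0 0 0; 0 0 -0.2 0 0 0; 0 0 -0.2 0 0 0"
}}

```text
time: 5.83
tool_pos: [512.0, -94.0, 66.2]
tcp_rot: [-90.0, -0.0, 180.0]
ft_force: [-0.1, -0.1, 0.2]
finger_gap: -0.3
```

Call:
{"name": "move_arm", "arguments": {
  "motion": "0 0 -0.05 0 0 0; 0 0 -0.1 0 0 0; 0 0 -0.15 0 0 0; 0 0 -0.2 0 0 0; 0 0 -0.2 0 0 0"
}}

```text
time: 6.25
tool_pos: [512.0, -94.0, 64.2]
tcp_rot: [-90.0, -0.0, 180.0]
ft_force: [0.3, -0.3, 0.9]
finger_gap: 0.0
```

Call:
{"name": "move_arm", "arguments": {
  "motion": "0 0 -0.05 0 0 0; 0 0 -0.1 0 0 0; 0 0 -0.15 0 0 0; 0 0 -0.2 0 0 0; 0 0 -0.2 0 0 0"
}}

```text
time: 6.67
tool_pos: [512.0, -94.1, 62.3]
tcp_rot: [-90.0, -0.0, 180.0]
ft_force: [0.2, 0.8, -0.4]
finger_gap: -0.3
```

```bash
python3 - <<'E'
from h import *
s=save("scene","pics/scene4.png")
c=np.clip(s["image"][190:265,180:280]*2.5,0,255).astype(np.uint8)
cv2.imwrite("pics/c5.png",cv2.resize(c,None,fx=7.5,fy=7.5,interpolation=cv2.INTER_NEAREST))
E
```

```text
(no output)
```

View pics/c5.png

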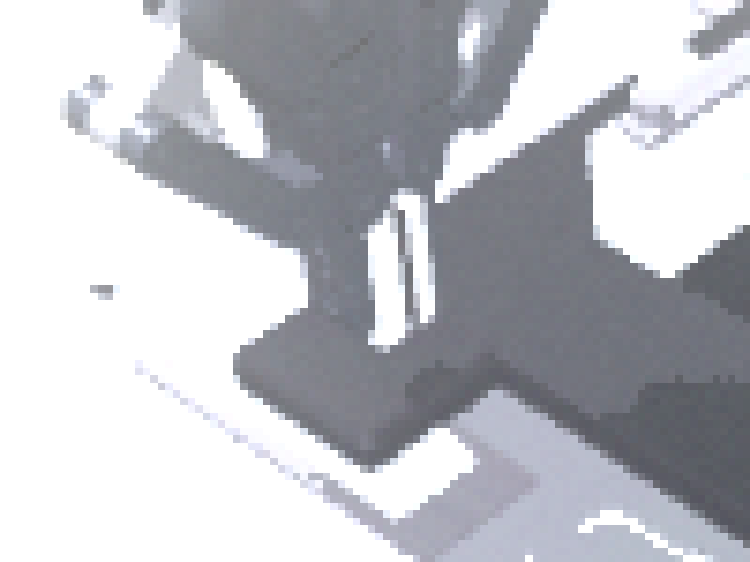

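The tip is now at about pixel (232,236), consistently about 30 mm above the reported TCP, and the lug hasn't moved. I expect contact at a reading near z≈50, so I'll continue.

Call:
{"name": "move_arm", "arguments": {
  "motion": "0 0 -0.05 0 0 0; 0 0 -0.15 0 0 0; 0 0 -0.25 0 0 0; 0 0 -0.35 0 0 0; 0 0 -0.4 0 0 0; 0 0 -0.4 0 0 0"
}}

```text
time: 7.22
tool_pos: [511.9, -94.0, 58.2]
tcp_rot: [-90.0, -0.0, 180.0]
ft_force: [-0.2, -0.1, -0.1]
finger_gap: -0.0
```

Call:
{"name": "move_arm", "arguments": {
  "motion": "0 0 -0.05 0 0 0; 0 0 -0.1 0 0 0; 0 0 -0.15 0 0 0; 0 0 -0.2 0 0 0; 0 0 -0.25 0 0 0; 0 0 -0.3 0 0 0; 0 0 -0.3 0 0 0"
}}

```text
time: 7.8
tool_pos: [512.0, -94.0, 55.3]
tcp_rot: [-90.0, -0.0, 180.0]
ft_force: [0.0, 0.7, 0.2]
finger_gap: 0.0
```

Call:
{"name": "move_arm", "arguments": {
  "motion": "0 0 -0.05 0 0 0; 0 0 -0.1 0 0 0; 0 0 -0.15 0 0 0; 0 0 -0.2 0 0 0; 0 0 -0.2 0 0 0"
}}

```text
time: 8.22
tool_pos: [512.0, -94.0, 53.3]
tcp_rot: [-90.0, -0.0, 180.0]
ft_force: [-0.2, -0.2, -0.2]
finger_gap: -0.3
```

Call:
{"name": "move_arm", "arguments": {
  "motion": "0 0 -0.05 0 0 0; 0 0 -0.1 0 0 0; 0 0 -0.15 0 0 0; 0 0 -0.2 0 0 0; 0 0 -0.2 0 0 0"
}}

```text
time: 8.63
tool_pos: [512.0, -94.0, 51.2]
tcp_rot: [-90.0, -0.0, 180.0]
ft_force: [0.2, 0.7, -0.4]
finger_gap: 0.3
```

Call:
{"name": "move_arm", "arguments": {
  "motion": "0 0 -0.05 0 0 0; 0 0 -0.1 0 0 0; 0 0 -0.15 0 0 0; 0 0 -0.2 0 0 0; 0 0 -0.2 0 0 0"
}}

```text
time: 9.05
tool_pos: [512.0, -94.0, 49.2]
tcp_rot: [-90.0, -0.0, 180.0]
ft_force: [0.1, 0.5, -0.9]
finger_gap: 0.1
```

Call:
{"name": "move_arm", "arguments": {
  "motion": "0 0 -0.05 0 0 0; 0 0 -0.1 0 0 0; 0 0 -0.15 0 0 0; 0 0 -0.2 0 0 0; 0 0 -0.2 0 0 0"
}}

```text
time: 9.47
tool_pos: [512.0, -94.1, 47.3]
tcp_rot: [-90.0, -0.0, 180.0]
ft_force: [-0.2, 0.4, -0.2]
finger_gap: 0.0
```

```bash
python3 - <<'E'
from h import *
s=save("scene","pics/scene5.png")
st=readout.sense(); print(st["ft_force"],st["wrist_torque"],st["tool_pos"])
c=np.clip(s["image"][190:265,180:280]*2.5,0,255).astype(np.uint8)
cv2.imwrite("pics/c6.png",cv2.resize(c,None,fx=7.5,fy=7.5,interpolation=cv2.INTER_NEAREST))
E
```

```text
[-0.06532584  0.37079717  0.73252779] [-0.08552729 -0.02038325  0.05718724] [512.01072154 -94.02791489  47.30594321]
```

View pics/c6.png

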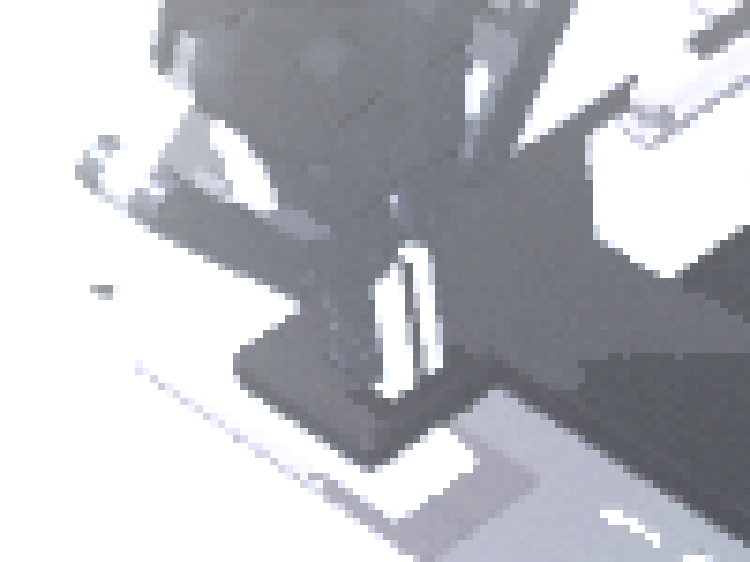

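The tip is now at about (233,243), where the lug top should be, so contact is due within a few mm.

Call:
{"name": "move_arm", "arguments": {
  "motion": "0 0 -0.05 0 0 0; 0 0 -0.1 0 0 0; 0 0 -0.1 0 0 0"
}}

```text
time: 9.77
tool_pos: [512.1, -94.1, 46.4]
tcp_rot: [-90.0, 0.0, 180.0]
ft_force: [-0.3, 0.6, 1.3]
finger_gap: 0.4
```

Call:
{"name": "move_arm", "arguments": {
  "motion": "0 0 -0.05 0 0 0; 0 0 -0.1 0 0 0; 0 0 -0.1 0 0 0"
}}

```text
time: 10.02
tool_pos: [512.1, -94.2, 45.5]
tcp_rot: [-90.0, 0.0, 180.0]
ft_force: [-1.3, -0.8, 1.4]
finger_gap: 0.0
```

Call:
{"name": "move_arm", "arguments": {
  "motion": "0 0 -0.05 0 0 0; 0 0 -0.1 0 0 0; 0 0 -0.1 0 0 0"
}}

```text
time: 10.27
tool_pos: [512.2, -94.2, 44.5]
tcp_rot: [-90.0, 0.0, 180.0]
ft_force: [-1.8, -0.3, 4.1]
finger_gap: -0.1
```

Call:
{"name": "move_arm", "arguments": {
  "motion": "0 0 -0.05 0 0 0; 0 0 -0.1 0 0 0; 0 0 -0.1 0 0 0"
}}

```text
time: 10.52
tool_pos: [512.2, -94.2, 43.5]
tcp_rot: [-90.0, 0.0, 180.0]
ft_force: [-1.6, -0.7, 4.1]
finger_gap: -0.5
```

Call:
{"name": "move_arm", "arguments": {
  "motion": "0 0 -0.05 0 0 0; 0 0 -0.1 0 0 0; 0 0 -0.1 0 0 0"
}}

```text
time: 10.77
tool_pos: [512.3, -94.3, 43.1]
tcp_rot: [-90.0, 0.0, 180.0]
ft_force: [-3.8, -0.8, 9.6]
finger_gap: 0.2
```

```bash
python3 - <<'E'
from h import *
s=save("scene","pics/scene6.png")
st=readout.sense(); print(st["ft_force"],st["tool_pos"])
a=cv2.imread("pics/scene5.png");b=s["image"]
# motion of base patches (V-block/shaft, far left lug) since before contact, by subpixel phase correlation
for n,(u,v,w,h) in {"vblocks":(258,192,90,64),"nearlug_edge":(205,236,40,28),"farright":(262,262,50,40),"static":(150,290,60,60)}.items():
    A,B=[cv2.cvtColor(i[v:v+h,u:u+w],cv2.COLOR_BGR2GRAY).astype(np.float32) for i in(a,b)]
    print(n,cv2.phaseCorrelate(A,B,cv2.createHanningWindow((w,h),cv2.CV_32F)),np.abs(A-B).mean())
E
```

```text
[-4.01570826 -0.69161166  9.88749611] [512.28768193 -94.23918533  43.08681503]
vblocks ((-0.43124665430729436, -0.1162292007869965), 0.9506792994009123) 1.6168374
nearlug_edge ((0.1664432840806711, 0.8244690080880783), 1.0612606263160707) 5.129464
farright ((-0.19445356393235969, 0.2062615791867266), 1.0724463918209075) 0.6816044
static ((-0.008880063252117765, 0.033387759436351416), 1.037377116282781) 0.114660695
```

NR gives: soft for about 4 mm at about 4 N, then solid, and the V-blocks moved in the image while the static patch did not. I'll press a little harder to be sure it bottoms, then lift.

Call:
{"name": "move_arm", "arguments": {
  "motion": "0 0 -0.05 0 0 0; 0 0 -0.1 0 0 0; 0 0 -0.1 0 0 0"
}}

```text
time: 11.07
tool_pos: [512.4, -94.3, 42.8]
tcp_rot: [-90.0, 0.0, 180.0]
ft_force: [-7.3, -0.5, 15.3]
finger_gap: -0.6
```

```bash
python3 - <<'E'
from h import *
s=save("scene","pics/scene7.png")
st=readout.sense(); print(st["ft_force"],st["tool_pos"])
a=cv2.imread("pics/scene5.png");b=s["image"]
for n,(u,v,w,h) in {"vblocks":(258,192,90,64),"static":(150,290,60,60)}.items():
    A,B=[cv2.cvtColor(i[v:v+h,u:u+w],cv2.COLOR_BGR2GRAY).astype(np.float32) for i in(a,b)]
    print(n,cv2.phaseCorrelate(A,B,cv2.createHanningWindow((w,h),cv2.CV_32F)))
E
```

```text
[-7.74357051  0.2060043  15.86550481] [512.43029318 -94.33844618  42.79629382]
vblocks ((-0.44468658213963863, -0.1491367576786189), 0.9397667162948184)
static ((0.006049111257059536, -0.018744278981021267), 1.0533041959338718)
```

NR bottoms out solid at 15 N, so it is the loose lug. The measured tip offset is about 35 mm above the reading, so I'll use that. Next I'll lift, go behind the NR heel (rear face x≈452) and come down with the tip at about z=58.

Call:
{"name": "move_arm", "arguments": {
  "motion": "0 0 0.5 0 0 0; 0 0 1.5 0 0 0; 0 0 2.8 0 0 0; -1.5 0 3 0 0 0; -4 0 3 0 0 0; -6.5 0 3 0 0 0; -8.2 0 3 0 0 0; -8.7 0 3 0 0 0; -8.7 0 3 0 0 0"
}}

```text
time: 11.87
tool_pos: [424.5, -94.0, 71.5]
tcp_rot: [-90.0, 0.0, 179.9]
ft_force: [0.0, 0.2, 0.4]
finger_gap: -0.0
```

Call:
{"name": "move_arm", "arguments": {
  "motion": "0 0 -1 0 0 0; 0 0 -2.2 0 0 0; 0 0 -3.2 0 0 0; 0 0 -3.8 0 0 0; 0 0 -4.2 0 0 0; 0 0 -4.5 0 0 0; 0 0 -4.8 0 0 0; 0 0 -4.8 0 0 0"
}}

```text
time: 12.53
tool_pos: [425.0, -94.0, 22.9]
tcp_rot: [-90.0, -0.0, 180.0]
ft_force: [0.0, 0.5, 0.3]
finger_gap: 0.0
```

```bash
python3 - <<'E'
from h import *
s=save("scene","pics/scene8.png")
st=readout.sense(); print(st["ft_force"],st["tool_pos"])
c=np.clip(s["image"][185:260,165:265]*2.,0,255).astype(np.uint8)
cv2.imwrite("pics/c7.png",cv2.resize(c,None,fx=7.5,fy=7.5,interpolation=cv2.INTER_NEAREST))
for p in[(436,-94,58),(452,-94,50),(452,-108,68.5)]:
    u,v=proj(s,p);print(p,(u-165)*7.5,(v-185)*7.5)
E
```

```text
[-0.08873399  0.7621446   0.75658162] [425.10115622 -94.06386708  23.30867887]
(436, -94, 58) 293.2477558105451 331.9539471840136
(452, -94, 50) 342.11388728939426 386.1788021470368
(452, -108, 68.5) 285.7028355055952 358.2646310731553
```

View pics/c7.png

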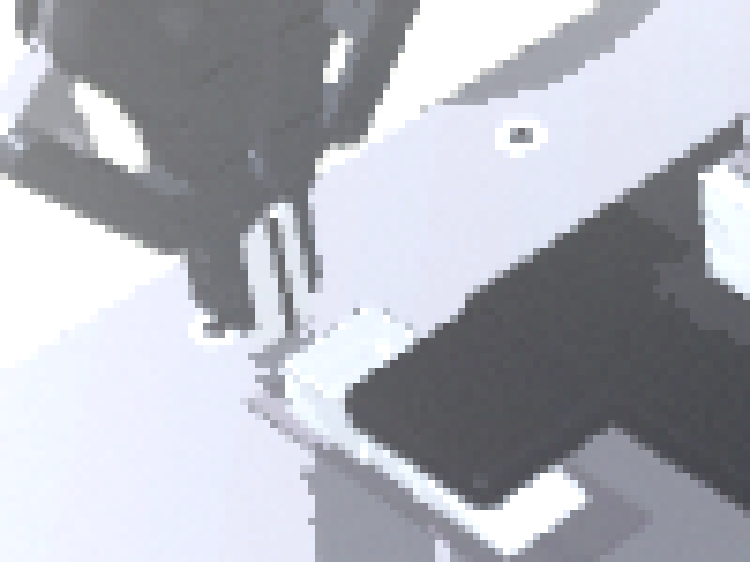

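The tip at about (285,340) sits just behind the NR heel's rear edge at (286,360), close to the projection. Now I'll push.

Call:
{"name": "move_arm", "arguments": {
  "motion": "0.4 0 0 0 0 0; 0.8 0 0 0 0 0; 1.1 0 0 0 0 0; 1.3 0 0 0 0 0; 1.5 0 0 0 0 0; 1.7 0 0 0 0 0; 1.9 0 0 0 0 0; 2 0 0 0 0 0; 2 0 0 0 0 0"
}}

```text
time: 13.33
tool_pos: [444.5, -94.1, 23.4]
tcp_rot: [-90.0, -0.1, 180.0]
ft_force: [-4.1, -0.8, 4.3]
finger_gap: 0.1
```

Call:
{"name": "move_arm", "arguments": {
  "motion": "0.1 0 0 0 0 0; 0.2 0 0 0 0 0; 0.3 0 0 0 0 0; 0.4 0 0 0 0 0; 0.5 0 0 0 0 0; 0.6 0 0 0 0 0; 0.7 0 0 0 0 0; 0.7 0 0 0 0 0"
}}

```text
time: 14.0
tool_pos: [451.4, -94.2, 23.3]
tcp_rot: [-90.0, -0.1, 180.0]
ft_force: [-5.3, -1.3, 3.6]
finger_gap: 0.5
```

Call:
{"name": "move_arm", "arguments": {
  "motion": "0.1 0 0 0 0 0; 0.2 0 0 0 0 0; 0.3 0 0 0 0 0; 0.3 0 0 0 0 0"
}}

```text
time: 14.33
tool_pos: [454.0, -94.1, 23.3]
tcp_rot: [-90.0, -0.2, 180.0]
ft_force: [-7.7, -0.8, 6.2]
finger_gap: -0.2
```

Call:
{"name": "move_arm", "arguments": {
  "motion": "0.05 0 0 0 0 0; 0.1 0 0 0 0 0; 0.15 0 0 0 0 0; 0.15 0 0 0 0 0"
}}

```text
time: 14.67
tool_pos: [454.8, -94.1, 23.2]
tcp_rot: [-90.0, -0.2, 180.0]
ft_force: [-11.4, -0.1, 8.0]
finger_gap: 0.1
```

Call:
{"name": "move_arm", "arguments": {
  "motion": "0.05 0 0 0 0 0; 0.1 0 0 0 0 0; 0.15 0 0 0 0 0; 0.15 0 0 0 0 0; 0.15 0 0 0 0 0"
}}

```text
time: 15.08
tool_pos: [455.8, -94.2, 23.2]
tcp_rot: [-90.0, -0.3, 180.0]
ft_force: [-13.4, -0.9, 11.4]
finger_gap: 0.2
```

Call:
{"name": "move_arm", "arguments": {
  "motion": "0.05 0 0 0 0 0; 0.1 0 0 0 0 0; 0.15 0 0 0 0 0; 0.2 0 0 0 0 0; 0.2 0 0 0 0 0; 0.2 0 0 0 0 0"
}}

```text
time: 15.58
tool_pos: [457.1, -94.1, 23.1]
tcp_rot: [-90.0, -0.4, 180.0]
ft_force: [-17.7, -1.4, 14.4]
finger_gap: 0.0
```

```bash
python3 - <<'E'
from h import *
s=save("scene","pics/scene9.png")
st=readout.sense(); print(st["ft_force"],st["tool_pos"])
a=cv2.imread("pics/scene8.png");b=s["image"]
for n,(u,v,w,h) in {"vblocks":(258,192,90,64),"static":(150,290,60,60),"heelfront":(228,236,24,26)}.items():
    A,B=[cv2.cvtColor(i[v:v+h,u:u+w],cv2.COLOR_BGR2GRAY).astype(np.float32) for i in(a,b)]
    print(n,cv2.phaseCorrelate(A,B,cv2.createHanningWindow((w,h),cv2.CV_32F)))
# thin end of shim: px per mm along x
print(np.subtract(proj(s,(545,-94,52)),proj(s,(529,-94,52))))
c=np.hstack([np.clip(i[205:270,190:260]*2.,0,255).astype(np.uint8) for i in (a,b)])
cv2.imwrite("pics/c8.png",cv2.resize(c,None,fx=5.5,fy=5.5,interpolation=cv2.INTER_NEAREST))
E
```

```text
[-16.74160986  -1.78353361  13.84859936] [457.1310758  -94.13593172  23.10566855]
vblocks ((-0.05532281405212558, 0.13599343271353348), 0.8961857159932455)
static ((0.000330159244722239, -0.010242255026671643), 1.0741755675276121)
heelfront ((0.4797749157510651, -0.4495414100785773), 0.9065990521584029)
[6.53964831 4.34944281]
```

View pics/c8.png

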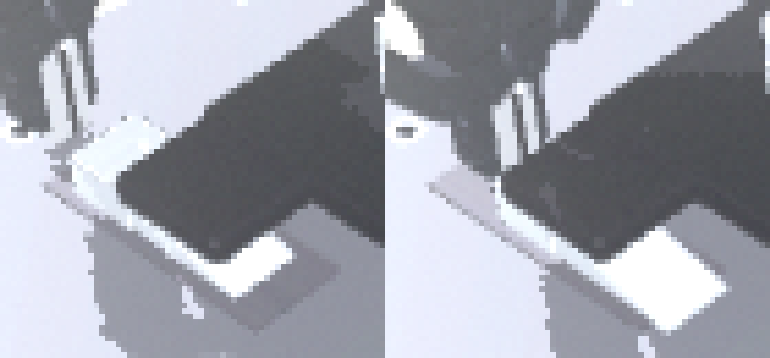

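The right half shows the shim's thin end pushed well out, with the heel nearly under the lug and the force at about 17 N. I'll back off and lift, then measure how far it went and whether the base is level.

Call:
{"name": "move_arm", "arguments": {
  "motion": "-0.5 0 0 0 0 0; -1.5 0 0 0 0 0; -2.5 0 0.5 0 0 0; -3 0 2 0 0 0; -3 0 4 0 0 0; -3 0 6.5 0 0 0; -3 0 8 0 0 0; -3 0 8 0 0 0"
}}

```text
time: 16.3
tool_pos: [432.9, -94.9, 107.6]
tcp_rot: [-89.9, 0.4, 180.0]
ft_force: [0.7, -0.5, -0.0]
finger_gap: 0.5
```

```bash
python3 - <<'E'
from h import *
s=save("scene","pics/scene10.png")
st=readout.sense(); print(st["ft_force"],st["tool_pos"])
a=cv2.imread("pics/scene1.png");b=s["image"]
for n,(u,v,w,h) in {"vblocks":(258,192,90,64),"farlugs":(262,262,50,40),"static":(150,290,60,60)}.items():
    A,B=[cv2.cvtColor(i[v:v+h,u:u+w],cv2.COLOR_BGR2GRAY).astype(np.float32) for i in(a,b)]
    print(n,cv2.phaseCorrelate(A,B,cv2.createHanningWindow((w,h),cv2.CV_32F)))
c=np.hstack([i[205:270,190:260] for i in (a,b)])
cv2.imwrite("pics/c9.png",cv2.resize(c,None,fx=5.5,fy=5.5,interpolation=cv2.INTER_CUBIC))
for p in[(452,-108,68.5),(468,-108,68.5),(481,-113,82),(529+7,-108,52)]:
    u,v=proj(s,p);print(p,(u-190)*5.5,(v-205)*5.5)
E
```

```text
[-0.15975543  0.29920828 -0.32120135] [431.99573208 -94.61646818 105.53931706]
vblocks ((-0.10935909940922528, 0.06778244856921134), 0.9074909938706293)
farlugs ((0.04697992412161511, -0.11586433062293366), 0.9744751417040824)
static ((-0.08088968198146418, 0.06985161589372879), 0.8881284414397346)
(452, -108, 68.5) 72.01541270410317 152.72739612031387
(468, -108, 68.5) 105.42742471294329 175.04860958224612
(481, -113, 82) 115.11518535225457 169.76149512394045
(536, -108, 52) 259.50097754332364 312.68859716405416
```

View pics/c9.png

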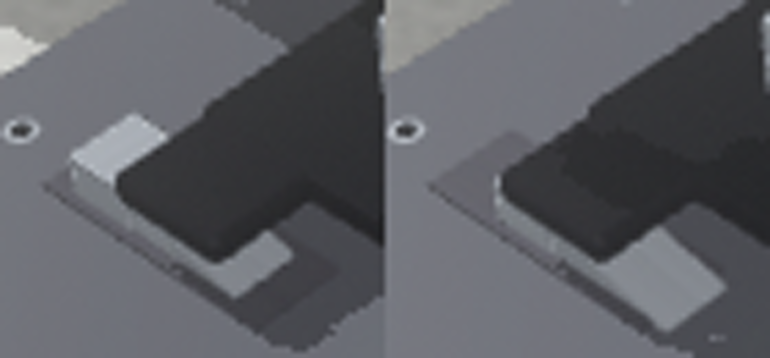

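The heel's rear corner went from (72,160) to (112,185), about 18 mm in, and the base patches moved no more than the static one, so it is level. Now I'll press the same lug again.

Call:
{"name": "move_arm", "arguments": {
  "motion": "1.5 0 0 0 0 0; 4 0 0 0 0 0; 6.5 0 -0.5 0 0 0; 7.9 0 -2 0 0 0; 8.2 0 -3.5 0 0 0; 8.2 0 -4.5 0 0 0; 8.2 0 -5.1 0 0 0; 8.2 0 -5.4 0 0 0; 8.2 0 -5.5 0 0 0; 8.2 0 -5.5 0 0 0"
}}

```text
time: 17.18
tool_pos: [511.9, -94.1, 48.6]
tcp_rot: [-90.0, 0.0, 180.0]
ft_force: [-0.1, -0.6, 0.4]
finger_gap: -0.0
```

Call:
{"name": "move_arm", "arguments": {
  "motion": "0 0 -0.05 0 0 0; 0 0 -0.1 0 0 0; 0 0 -0.15 0 0 0; 0 0 -0.2 0 0 0; 0 0 -0.2 0 0 0"
}}

```text
time: 17.6
tool_pos: [512.6, -94.3, 47.3]
tcp_rot: [-90.0, 0.1, 180.0]
ft_force: [-1.8, 0.7, 4.3]
finger_gap: -0.4
```

Call:
{"name": "move_arm", "arguments": {
  "motion": "0 0 -0.05 0 0 0; 0 0 -0.1 0 0 0; 0 0 -0.1 0 0 0; 0 0 -0.1 0 0 0"
}}

```text
time: 17.93
tool_pos: [512.6, -94.3, 47.1]
tcp_rot: [-90.0, 0.1, 180.0]
ft_force: [-5.1, 1.0, 12.7]
finger_gap: 0.0
```

```bash
python3 - <<'E'
from h import *
s=save("scene","pics/scene11.png")
st=readout.sense(); print(st["ft_force"],st["tool_pos"])
a=cv2.imread("pics/scene5.png");b=s["image"]
for n,(u,v,w,h) in {"vblocks":(258,192,90,64),"static":(150,290,60,60)}.items():
    A,B=[cv2.cvtColor(i[v:v+h,u:u+w],cv2.COLOR_BGR2GRAY).astype(np.float32) for i in(a,b)]
    print(n,cv2.phaseCorrelate(A,B,cv2.createHanningWindow((w,h),cv2.CV_32F)))
E
```

```text
[-5.97388781  1.29363016 13.13395168] [512.59936019 -94.29009725  47.02983829]
vblocks ((-0.004528845886028421, 0.034779474880910044), 0.9812269455856747)
static ((-0.02853005257052388, -0.004707452398768908), 1.0585205968221028)
```

The lug stands firm: 13 N with almost no travel (47.3 to 47.1 mm), and the V-blocks didn't move. Now I'll let go and lift clear.

Call:
{"name": "move_arm", "arguments": {
  "motion": "0 0 0.5 0 0 0; 0 0 2 0 0 0; 0 0 4.5 0 0 0; 0 0 8 0 0 0; -2 -2 11 0 0 0; -4 -5 13 0 0 0; -6 -8 14 0 0 0; -8 -11 14 0 0 0; -9 -13 14 0 0 0; -9 -13 14 0 0 0"
}}

```text
time: 18.82
tool_pos: [420.4, -227.5, 186.1]
tcp_rot: [-89.9, 0.0, 179.7]
ft_force: [0.3, -0.2, -0.4]
finger_gap: -0.1
```

Call:
{"name": "move_arm", "arguments": {
  "motion": "-1 -2 0 0 0 0; -3 -5 0 0 0 0; -5 -8 0 0 0 0; -7 -11 0 0 0 0; -9 -14 0 0 0 0; -10.5 -17 0 0 0 0; -12 -19 0 0 0 0; -12.5 -20 0 0 0 0; -12.5 -20 0 0 0 0"
}}

```text
time: 19.57
tool_pos: [296.2, -425.4, 185.1]
tcp_rot: [-90.0, -0.0, 179.8]
ft_force: [0.5, -0.3, 1.2]
finger_gap: -0.1
```

```bash
python3 - <<'E'
from h import *
t=save("top","pics/top3.png"); s=save("scene","pics/sceneF.png")
st=readout.sense(); print(st["ft_force"],st["tool_pos"],st["time"])
def cmp(a,b,P):
    for n,(u,v,w,h) in P.items():
        A,B=[cv2.cvtColor(i[v:v+h,u:u+w],cv2.COLOR_BGR2GRAY).astype(np.float32) for i in(a,b)]
        print(n,np.round(cv2.phaseCorrelate(A,B,cv2.createHanningWindow((w,h),cv2.CV_32F)),2) if 0 else cv2.phaseCorrelate(A,B,cv2.createHanningWindow((w,h),cv2.CV_32F)))
cmp(cv2.imread("pics/top1.png"),t["image"],{"ring":(165,246,50,50),"plug":(420,200,40,40),"bottle":(295,125,40,45),"FL":(246,216,28,28),"FR":(360,218,28,28),"NL":(242,304,28,30),"NR":(360,308,28,30),"V":(292,192,50,102)})
cmp(cv2.imread("pics/scene1.png"),s["image"],{"V":(258,192,90,64),"static":(150,290,60,60)})
cv2.imwrite("pics/c10.png",cv2.resize(t["image"][110:350,150:470],None,fx=2.4,fy=2.4))
E
```

```text
[0.34970484 0.32453042 0.59196164] [ 297.66721184 -423.35781574  185.15908643] 19.6667
ring ((-0.16507230087933067, -0.4341121598722175), 0.5918100803375245)
plug ((0.07477141011050037, -0.5157858384597134), 0.7063316136598587)
bottle ((-0.07874316618194399, 0.5474273438753983), 0.8960242382685344)
FL ((-0.17511506758898854, -0.446069984355157), 0.9324393929375543)
FR ((0.0992795832210156, 0.13095136532879614), 0.8908549314075046)
NL ((0.05697568574888301, -0.14449979676588498), 0.9850373458862305)
NR ((-0.531643055439126, -11.180952768129806), 0.3142204684681363)
V ((-0.044387943921933015, -0.07386215976044497), 0.8720318137274848)
V ((-0.14205508602343997, 0.043892028183709186), 0.9744693268090486)
static ((-0.000488410576437559, 0.028007557513465287), 0.8678615005811056)
```

View pics/c10.png

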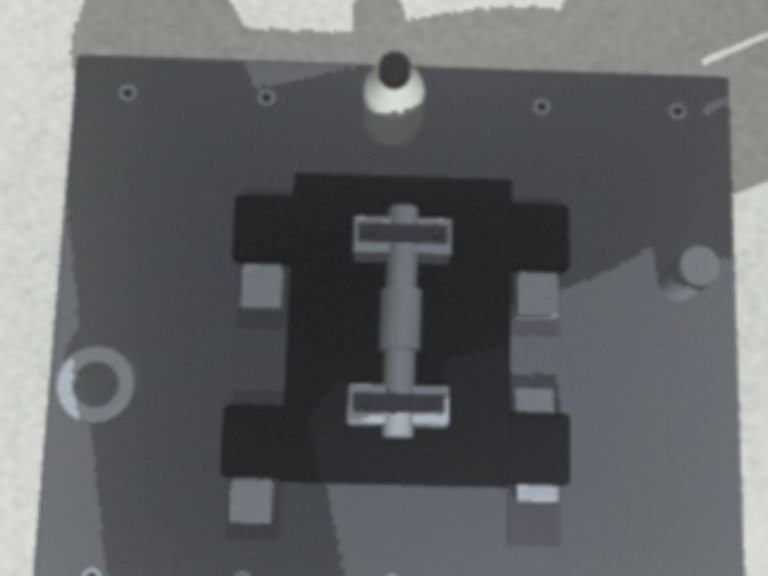

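The top view shows only the NR shim pushed in (about 11 px, 18 mm). The other shims, ring, plug and bottle stayed within about 0.5 px (1 mm). I'll hand in.

```bash
python3 -c "
from bench import r
r.hand_in()"
```

```text
the job is handed in; nothing more can be done
```

The near right lug was the loose one; I pushed its shim in until tight, and the lug then stood firm. I've handed the job in at about 20 s of the 67 s allowed.

- **Finding the lug:** I pressed the near right lug first. It sank about 4 mm at about 4 N, then was solid at 15 N, and the picture showed the base tip. I did not press the other three lugs.
- **Pushing the shim:** I pushed its heel until the force reached about 17 N. The pictures put the travel at about 18 mm, a bit more than the 16 mm stated.
- **Second press:** at 13 N the lug moved about 0.2 mm and the base did not tip.
- **Final pictures:** the base patches moved at most 0.15 pixel. The other three shims, the ring, the plug and the bottle all stayed within about 1 mm. The arm is clear of everything.

**Disagreements:**
- **Fingertip height:** with the fingers shut, the fingertip was about 35 mm higher than the reported tool position. I found the offset from the pictures and from first contact, and allowed for it after that.
- **Shim force:** I could not measure the force between shim and base directly. That it bears is inferred from the push force and the firm lug.

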